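# Store the inspected specimen and press the case shut

## Task

Put the black specimen from the white mat away in the empty pocket of the grey specimen case (the one with the green pad), copper face up, and let go of it. Then set the blue lid over the case without dropping it and press it down until it sits fully home, flush on the rim at both ends. Leave the two specimens already stored where they are and do not disturb the other things on the bench.

Things in the scene. Friction and masses are not known exactly. Their poses are not given: they have to be found in the camera images.
- specimen_center (a point): Centre of the black resin specimen, an upright cylinder 30 mm in diameter and 28 mm tall, 45 g, with a copper disc in its upper face; this point is half-way up, z axis out of the copper face. It starts upright on a fixed white plastic mat 110 mm square and 4 mm thick, so this point starts 18 mm above the bench.
- case: Fixed open grey case, 190 (its x) by 114 mm (its y), walls 6 mm, rim 42 mm above the bench. Origin: centre of its underside. A black liner, top 11 mm above the bench, has three square pockets 38 mm wide, 5 mm deep, at x = -46, 0, +46 mm, y = 0. Between a stored specimen and the long walls (y) 36 mm is free, between neighbours (x) 16 mm: hold the specimen across the case's y.
- pad: Round green pad, 34 mm in diameter, 1 mm thick, on the floor of the case's empty pocket, which may be any of the three; origin at its centre, 6 mm above the bench. A specimen standing on that pocket's floor has its top 34 mm above the bench.
- catch_far_top (a point): Centre of the top of the orange catch, 12 by 64 mm, in the case at x = +80 mm. It stands 7.5 to 9 mm proud of the rim; about 8 N pushes it down, and it stays where it is pushed.
- catch_near_top (a point): The same for the other orange catch, in the case at x = -80 mm.
- lid: Blue lid, 208 (its x) by 132 mm (its y), 220 g: a plate 5 mm thick on a skirt 14 mm deep, 4 mm thick, that passes outside the case with 5 mm play each side. Origin: centre of its lower edge. It starts upright on the bench beside the case and fits either way round, long sides along the case's. On the unpressed catches the origin is 36 to 37 mm above the bench, fully home 28 mm (plate on the rim).
- lid_grip (a point): Centre of the lid's handle, a black bar 60 mm long (lid's x), 22 mm wide (y) and 30 mm tall in the middle of its upper side; this point is half-way up, 15 mm above the plate and 34 mm above the lid's lower edge. Fully home it is 62 mm above the bench.
- press_far (a point): Centre of the upper side of a yellow disc, 22 mm in diameter, 1 mm high, on the lid 80 mm from its middle along +x. With the lid on, it lies over a catch: about 57 mm above the bench unpressed, 48 mm fully home. Pressing here (about 8 N) sinks this end only; pressing mid-lid takes some 16 N.
- press_near (a point): The same yellow disc at the lid's other end, 80 mm along -x.
- stored_a: White specimen with a steel inlay, 30 by 28 mm, already stored in a pocket; origin under its centre. Leave it.
- stored_b: Red specimen with a brass inlay, 30 by 28 mm, already stored in a pocket; origin under its centre. Leave it.
- solvent: Amber closed bottle, 48 mm in diameter, 115 mm tall, origin under its centre; leave it standing.
- lens: Black spare lens, 42 mm in diameter, 55 mm tall, origin under its centre; leave it.
- driver: Screwdriver, 150 mm long, lying along its x; leave it.
- brush: Brush, 150 mm long, lying along its x; leave it.
- dish: Low glass dish, 90 mm across, 15 mm tall, origin under its centre; leave it.
- jar: White jar, 52 mm in diameter, 50 mm tall, origin under its centre; leave it.

How it is judged:
By the outcome, as a careful person would: the job done as asked, in the order asked, and still so for the second after the job is handed in, with the robot touching nothing.
It also fails if it takes over 69 s, if anything falls off the work surface, if the arm or the gripper's body presses on something with over 40 N, if the wrist force passes 120 N, or if a joint passes its speed limit or range.

## Robot

A 6-joint arm with a two-finger parallel gripper is mounted at the origin on the work surface. World frame = base frame: x ahead of the robot, y to its left, z up, the work surface at z = 0. Lengths are in m, angles in rad, forces in N, time in s.
With the tool pointing down it reaches from about 0.35 to 1 m from the base axis. Payload 7.1 kg.
Tool frame: the origin (TCP) lies between the finger pads; the fingertips stand 11 mm ahead of it and the grasp point (between the pads) lies 8 mm behind it; z points along the fingers, y is the line along which they close (so a half turn about z gives the same grasp; the last joint's range is limited). The gripper opens to 85 mm and grips with 20 to 120 N. Pads are 22 mm wide; open, the fingers measure 114 mm over their backs; the gripper's body (76 mm by 85 mm) begins 54 mm behind the grasp point. The pads swing forward as they close: fully open they stand 13 mm farther back than shut.
Start: joints at [1.185, 0.423, 1.63, -0, 1.089, -0.019], TCP at [0.224, 0.583, 0.242] pointing down, gripper open.
Joint ranges: [-3, 3], [-0.9, 2.11], [0.09, 2.58], [-1.31, 4.45], [0.11, 2.69], [-2.54, 2.54]. Speed limits (rad/s): [2.39, 2.39, 3.01, 3.14, 3.14, 3.14].

## Interface

Orientations are given as [roll, pitch, yaw] about the fixed x, y, z axes, in that order (R = Rz(yaw) Ry(pitch) Rx(roll)).
In Python, from plant import r gives the robot as it stands.
- The arm moves only by the tool arm_command, never from a script. Its argument "increments" is text: rows parted by semicolons, each of 7 numbers parted by spaces: the opening, from 0 (shut) to 1 (fully open), then the shift along the tool's x, y, z in m, then the turn, a rotation vector about the tool's x, y, z in degrees. In form: gripper x y z ax ay az; .... A call has 1 to 20 rows; each row is the pose to reach, as a shift and turn from the pose commanded when the call began, along the tool's axes at that moment; what a row does not reach only later rows make up. A row lasts 1/12 s, in which the tool goes at most 41.7 mm and 7.16 degrees, less where a joint would pass 70% of its speed; a pose out of reach is approached as far as the arm can. A call with a gripper value outside its range is refused whole. The fingers move at their own pace and stop on an object; "squeeze" is the grip in N (left out, the last holds). Time passes only in rows, so rows that repeat a pose let the fingers close. It gives the time, the measured TCP pose, the force, the opening and the grip force at its end, in the units of the state.
- r.sense(): the state, without advancing time (a new reading comes with each control period).
- r.get_image(name): name is "scene" or "top"; returns the picture (384x512x3 uint8, blue, green, red); there is no depth.
- r.calibration(name): a dict with "intrinsics" (3x3 intrinsics, pixels), "k1" (the pictures are not rectified: a ray, as slopes to the right and down, at radius r is drawn at 1 + k1 r^2 times it, then the intrinsics apply), "R" (3x3) and "t" (3): a world point X has camera coordinates R X + t. Camera axes: x right, y down, z forward; pixel columns grow to the right and rows downward; lengths in m; the calibration is good to about 2 mm. A picture is of the moment at which its call begins. calibration takes no time and is no camera call.
- r.finish_job(): hands the job in; it is judged then, once.
The state is a dict: "clock": time; "joints": joint angles; "qvel": joint speeds; "joint_efforts": joint torques, N m; "position": TCP position; "tool_rot": TCP orientation; "ft_force": force on the tool from outside, world axes, zero at the start; "moment": the same for the moment, N m; "finger_gap": opening from 0.0 (shut) to 1.0 (fully open); "finger_force": force on a finger pad.
Only numpy, scipy, OpenCV 4.12 (cv2) and the standard library are available. Lean on these libraries where they do the work, as an engineer would, in place of code of your own. Each camera call takes 0.05 s, during which the arm holds its last target. There are 200 camera calls.

## Working session

There is one attempt and no reset: what is moved stays moved. The work goes in short steps, Python scripts to look and compute and a tool call to move; the robot and the scene stay as the last step left them, time stands still between calls to the robot, and variables do not carry over. Pictures are saved under pics/ and viewed, at most 10 in all, crops included, and the job is handed in when it is done.

Besides the shell and the picture viewer there is one more tool, called after "Call:" as name(argument=value, ...), one argument or row to a line, values as JSON. arm_command: Moves the arm, as the interface text tells. Its arguments: {"type":"object","properties":{"increments":{"type":"string"},"squeeze":{"type":"number"}},"required":["increments"]}

```bash
mkdir -p pics; cat > h.py <<'E'
import numpy as np, cv2
from plant import r
def ray(c,uv):
    K=np.array(c["intrinsics"],float); k1=c["k1"]; R=np.array(c["R"]); t=np.array(c["t"])
    d=np.linalg.solve(K,[uv[0],uv[1],1.])[:2]; u=d.copy()
    for _ in range(30): u=d/(1+k1*(u@u))
    return -R.T@t, R.T@np.array([u[0],u[1],1.])
def onz(c,uv,z):
    o,d=ray(c,uv); return o+d*(z-o[2])/d[2]
def proj(c,X):
    K=np.array(c["intrinsics"],float); p=np.array(c["R"])@np.array(X)+np.array(c["t"]); u=p[:2]/p[2]
    u=u*(1+c["k1"]*(u@u)); return K[:2,:2]@u+K[:2,2]
E
python3 - <<'E'
from h import *
for n in("scene","top"):
    im=r.get_image(n); cv2.imwrite(f"pics/{n}0.png",im); c=r.calibration(n)
    print(n,ray(c,(256,192)),c["k1"],c["intrinsics"])
s=r.sense();print(s)
E
```

```text
scene (array([ 1.2365394 , -0.32802742,  0.78557222]), array([-0.6389525 ,  0.31125586, -0.70347967])) -0.03430668812935593 [[439.44042744   0.         253.88284079]
 [  0.         439.44042744 192.42812522]
 [  0.           0.           1.        ]]
top (array([ 0.46962314, -0.00279221,  1.05025626]), array([ 0.0968359 , -0.01110158, -0.99525694])) -0.12971817377942813 [[384.29289932   0.         255.64119274]
 [  0.         384.29289932 194.30364497]
 [  0.           0.           1.        ]]
{'clock': 0.1, 'joints': array([ 1.18501890e+00,  4.23791314e-01,  1.63062609e+00,  1.33728554e-05,
        1.08861293e+00, -1.89882188e-02]), 'qvel': array([ 0.00087912, -0.00209929, -0.00129045,  0.0006246 , -0.00035454,
       -0.00024582]), 'joint_efforts': array([ 6.71837261e-04, -5.58433843e+01, -2.82446015e+01,  8.75423893e-05,
        2.96429083e-03,  8.40615769e-06]), 'position': array([0.22391819, 0.5829842 , 0.24160171]), 'tool_rot': array([-3.14015546e+00, -3.91344404e-05,  2.77479721e+00]), 'ft_force': array([ 0.03930011,  0.04974834, -0.18310491]), 'moment': array([ 0.00020373, -0.04971767,  0.04424288]), 'finger_force': 0.0, 'finger_gap': 1.0030506466041718}
```

View pics/scene0.png

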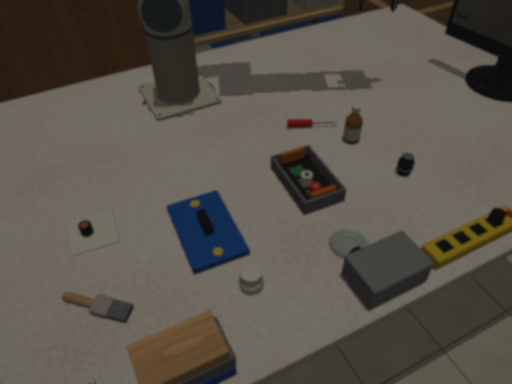

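View pics/top0.png

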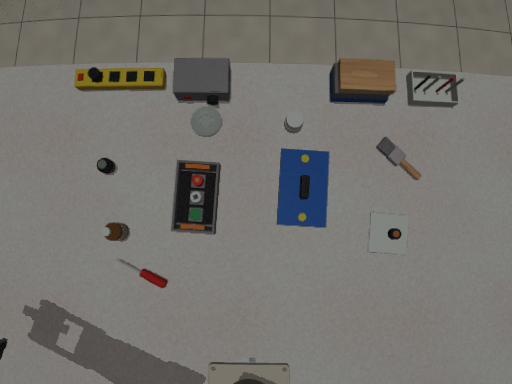

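Scene view: specimen at (85,228) on the mat, lid around (206,230), case around (308,180). Top view: specimen (395,234), lid handle (305,187) with discs (305,158) and (302,217), case catches (198,167) and (192,227), green pad (196,214) in the pocket nearest the robot. Now measuring these.

```bash
cat > m.py <<'E'
from h import *
def blobs(n,im,lo,hi,box,mina=8):
    hsv=cv2.cvtColor(im,cv2.COLOR_BGR2HSV); m=cv2.inRange(hsv,np.array(lo),np.array(hi))
    x0,y0,x1,y1=box; k=np.zeros_like(m); k[y0:y1,x0:x1]=m[y0:y1,x0:x1]
    q=cv2.connectedComponentsWithStats(k)
    return [(q[3][i],q[2][i][4]) for i in range(1,q[0]) if q[2][i][4]>=mina]
def tri(ct,p,cs,q):
    o1,d1=ray(ct,p);o2,d2=ray(cs,q); d1=d1/np.linalg.norm(d1);d2=d2/np.linalg.norm(d2)
    s=np.linalg.lstsq(np.c_[d1,-d2],o2-o1,rcond=None)[0]; a=o1+s[0]*d1;b=o2+s[1]*d2
    return (a+b)/2,np.linalg.norm(a-b)
E
python3 - <<'E'
from m import *
it=cv2.imread("pics/top0.png");is_=cv2.imread("pics/scene0.png");ct=r.calibration("top");cs=r.calibration("scene")
T={"orange":((5,150,120),(14,255,255),(170,155,222,236),.0505),"green":((50,80,40),(85,255,255),(170,155,222,236),.007),
"yellow":((18,120,100),(35,255,255),(275,145,332,230),.020),"blue":((100,120,50),(125,255,255),(272,145,332,232),.019),
"copper":((3,60,60),(20,255,255),(380,222,408,246),.032),"mat":((0,0,0),(1,1,1),(0,0,1,1),0)}
S={"orange":(265,140,350,215),"green":(265,140,350,215),"yellow":(160,185,255,275),"blue":(160,185,255,275),"copper":(72,216,98,240)}
for k,(lo,hi,b,z) in T.items():
    if k=="mat":continue
    print(k,"TOP",[(p.round(1),a,onz(ct,p,z).round(4)[:2]) for p,a in blobs("t",it,lo,hi,b)])
    print("   SC",[(p.round(1),a,onz(cs,p,z).round(4)[:2]) for p,a in blobs("s",is_,lo,hi,S[k])])
# blue contours, dark handle
hsv=cv2.cvtColor(it,cv2.COLOR_BGR2HSV)
for nm,m,b,z in (("lid",cv2.inRange(hsv,(100,120,50),(125,255,255)),(272,145,332,232),.019),("handle",cv2.inRange(hsv,(0,0,0),(180,255,60)),(290,165,320,210),.049),("mat",cv2.inRange(it,(185,190,180),(255,255,255)),(360,200,416,264),.004),("caserim",cv2.inRange(hsv,(0,0,0),(180,90,125)),(165,150,228,242),.042)):
    k=np.zeros_like(m);x0,y0,x1,y1=b;k[y0:y1,x0:x1]=m[y0:y1,x0:x1]
    cn=max(cv2.findContours(k,0,2)[0],key=cv2.contourArea); R=cv2.minAreaRect(cn); P=np.array([onz(ct,p,z)[:2] for p in cv2.boxPoints(R)])
    e=np.diff(P,axis=0); print(nm,R,P.mean(0).round(4),np.linalg.norm(e,axis=1).round(4),np.degrees(np.arctan2(e[:,1],e[:,0])).round(1))
cv2.imwrite("pics/a.png",np.hstack([cv2.resize(it[150:242,165:225],None,fx=5,fy=5,interpolation=2),cv2.resize(it[195:287,360:420],None,fx=5,fy=5,interpolation=2)]))
E
```

```text
orange TOP [(array([197. , 165.9]), np.int32(84), array([0.6335, 0.1427])), (array([191.8, 226.3]), np.int32(69), array([0.4746, 0.1516]))]
   SC []
green TOP [(array([194.9, 213.9]), np.int32(121), array([0.5088, 0.1508]))]
   SC [(array([296.8, 170.6]), np.int32(81), array([0.5076, 0.1483]))]
yellow TOP [(array([304.9, 158. ]), np.int32(43), array([ 0.6652, -0.1462])), (array([301.8, 216.6]), np.int32(46), array([ 0.5054, -0.1383]))]
   SC [(array([194.4, 202.9]), np.int32(29), array([ 0.5053, -0.1386])), (array([217.4, 250.7]), np.int32(38), array([ 0.665 , -0.1464]))]
blue TOP [(array([302.8, 187.6]), np.int32(3276), array([ 0.5839, -0.1408]))]
   SC [(array([206.4, 231. ]), np.int32(3359), array([ 0.6007, -0.1464]))]
copper TOP [(array([395.7, 233.5]), np.int32(35), array([ 0.4623, -0.3931]))]
   SC [(array([ 83.6, 223.9]), np.int32(41), array([ 0.4607, -0.3938]))]
lid ((303.0618591308594, 187.41781616210938), (48.20708084106445, 75.67655181884766), 3.2704880237579346) [ 0.5855 -0.142 ] [0.2062 0.1327 0.2073] [ -2.7 -92.1 176.6]
handle ((304.0603332519531, 186.5350341796875), (9.294364929199219, 23.391857147216797), 3.5763344764709473) [ 0.5836 -0.1402] [0.062  0.0246 0.062 ] [ -3.3 -92.5 176.5]Traceback (most recent call last):
  File "<stdin>", line 15, in <module>
ValueError: max() iterable argument is empty
```

```bash
cat > inc.py <<'E'
import sys
from h import *
from scipy.spatial.transform import Rotation as Ro
def inc(P,yaw):
    s=r.sense(); R0=Ro.from_euler("xyz",s["tool_rot"]); R1=Ro.from_euler("xyz",[180,0,yaw],degrees=True)
    return np.r_[(R0.inv().apply(np.array(P)-s["position"])).round(4),(R0.inv()*R1).as_rotvec(degrees=True).round(2)]
if __name__=="__main__":
    a=list(map(float,sys.argv[1:]))
    for i in range(0,len(a),4): print(inc(a[i:i+3],a[i+3]))
E
python3 inc.py .45 .1 .2 176.8 .4615 -.3935 .1 176.8; python3 - <<'E'
from h import *
it=cv2.imread("pics/top0.png")
cv2.imwrite("pics/a.png",np.hstack([cv2.resize(it[150:242,165:225],None,fx=5,fy=5,interpolation=2),cv2.resize(it[195:287,360:420],None,fx=5,fy=5,interpolation=2)]))
E
```

```text
[ -0.3843  -0.3697   0.0421  -0.08    -0.02   -17.82  ]
[ -0.572   -0.8261   0.1428  -0.08    -0.02   -17.82  ]
```

View pics/a.png

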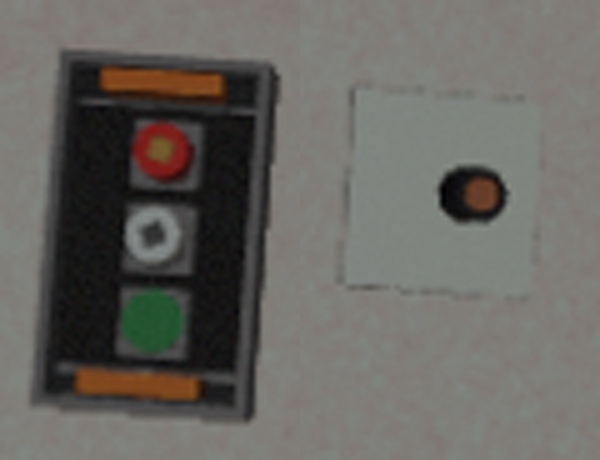

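The crop shows the case rim, both catches, and the green pad in the near pocket at about (196,214) in the full image. The specimen stands upright, copper side up, on the mat at about (395,234).

Call:
arm_command(
  increments="1 -0.384 -0.37 0.042 0 0 -17.8;1 -0.384 -0.37 0.042 0 0 -17.8;1 -0.384 -0.37 0.042 0 0 -17.8;1 -0.384 -0.37 0.042 0 0 -17.8;1 -0.384 -0.37 0.042 0 0 -17.8;1 -0.384 -0.37 0.042 0 0 -17.8;1 -0.384 -0.37 0.042 0 0 -17.8;1 -0.384 -0.37 0.042 0 0 -17.8;1 -0.384 -0.37 0.042 0 0 -17.8;1 -0.384 -0.37 0.042 0 0 -17.8;1 -0.384 -0.37 0.042 0 0 -17.8;1 -0.384 -0.37 0.042 0 0 -17.8;1 -0.384 -0.37 0.042 0 0 -17.8",
)

```text
clock: 1.18
position: [0.4503, 0.0978, 0.2001]
tool_rot: [-3.141, -0.0, 3.085]
ft_force: [0.7, 0.6, 0.2]
finger_gap: 1.0
finger_force: 0.0
```

```bash
python3 inc.py .4615 -.3935 .1 176.8
```

```text
[-0.039  -0.4899  0.1002 -0.01   -0.     -0.05  ]
```

Call:
arm_command(
  increments="1 -0.039 -0.491 0.1 0 0 0;1 -0.039 -0.491 0.1 0 0 0;1 -0.039 -0.491 0.1 0 0 0;1 -0.039 -0.491 0.1 0 0 0;1 -0.039 -0.491 0.1 0 0 0;1 -0.039 -0.491 0.1 0 0 0;1 -0.039 -0.491 0.1 0 0 0;1 -0.039 -0.491 0.1 0 0 0;1 -0.039 -0.491 0.1 0 0 0;1 -0.039 -0.491 0.1 0 0 0;1 -0.039 -0.491 0.1 0 0 0;1 -0.039 -0.491 0.1 0 0 0;1 -0.039 -0.491 0.1 0 0 0;1 -0.039 -0.491 0.1 0 0 0;1 -0.039 -0.491 0.1 0 0 0;1 -0.039 -0.491 0.1 0 0 0",
)

```text
clock: 2.52
position: [0.4609, -0.3907, 0.1001]
tool_rot: [3.141, -0.001, 3.086]
ft_force: [0.7, 0.4, 0.2]
finger_gap: 0.995
finger_force: 0.0
```

```bash
python3 inc.py .4615 -.3935 .022 176.8; python3 - <<'E'
from m import *
it=r.get_image("scene");c=r.calibration("scene");cv2.imwrite("pics/s1.png",cv2.resize(it[130:270,20:180],None,fx=4,fy=4,interpolation=2))
E
```

```text
[-0.0008 -0.0029  0.0781  0.06   -0.06    0.03  ]
```

View pics/s1.png

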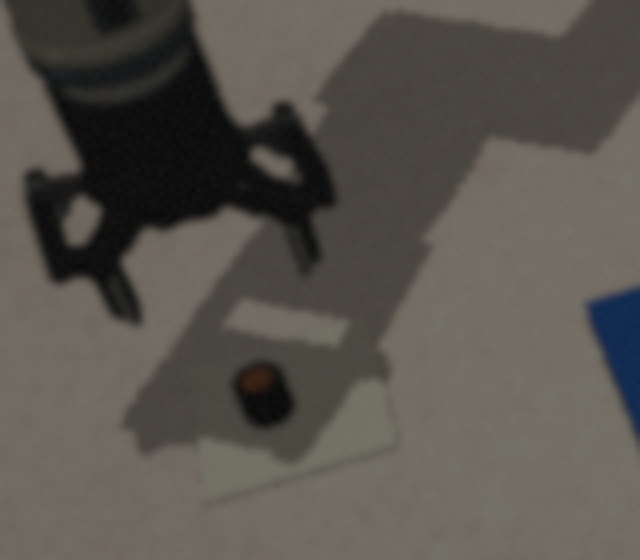

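The open gripper hangs over the specimen at crop (262,392), which stands centred between the fingers. I'll descend and grip.

Call:
arm_command(
  increments="1 -0.001 -0.001 0.03 0 0 0;1 -0.001 -0.001 0.05 0 0 0;1 -0.001 -0.001 0.065 0 0 0;1 -0.001 -0.001 0.073 0 0 0;1 -0.001 -0.001 0.078 0 0 0;1 -0.001 -0.001 0.078 0 0 0;1 -0.001 -0.001 0.078 0 0 0;0.25 -0.001 -0.001 0.078 0 0 0;0.25 -0.001 -0.001 0.078 0 0 0;0.25 -0.001 -0.001 0.078 0 0 0;0.25 -0.001 -0.001 0.078 0 0 0;0.25 -0.001 -0.001 0.078 0 0 0;0.25 -0.001 -0.001 0.078 0 0 0;0.25 -0.001 -0.001 0.078 0 0 0;0.25 -0.001 -0.001 0.078 0 0 0;0.25 -0.001 -0.001 0.078 0 0 0;0.25 -0.001 -0.001 0.078 0 0 0",
  squeeze=30,
)

```text
clock: 3.98
position: [0.4623, -0.3934, 0.0229]
tool_rot: [-3.141, 0.0, 3.085]
ft_force: [-1.8, 0.9, 6.2]
finger_gap: 0.336
finger_force: 29.5
```

Call:
arm_command(
  increments="0.25 0 0 -0.02 0 0 0;0.25 0 0 -0.05 0 0 0;0.25 0 0 -0.09 0 0 0;0.25 0 0 -0.11 0 0 0;0.25 0 0 -0.12 0 0 0;0.25 0 0 -0.12 0 0 0;0.25 0 0 -0.12 0 0 0",
)

```text
clock: 4.57
position: [0.4619, -0.3929, 0.1418]
tool_rot: [3.141, -0.0, 3.085]
ft_force: [-0.6, 0.3, -0.7]
finger_gap: 0.335
finger_force: 29.8
```

```bash
python3 inc.py .508 .15 .12 176.8; python3 - <<'E'
from m import *
it=r.get_image("scene");c=r.calibration("scene");s=r.sense();u,v=proj(c,s["position"]).astype(int);print(u,v,s["finger_gap"])
cv2.imwrite("pics/s2.png",cv2.resize(it[v-60:v+60,max(u-60,0):u+60],None,fx=5,fy=5,interpolation=2))
E
```

```text
[-0.0156  0.5446  0.0219  0.01   -0.02   -0.02  ]
69 190 0.3385061107652805
```

View pics/s2.png

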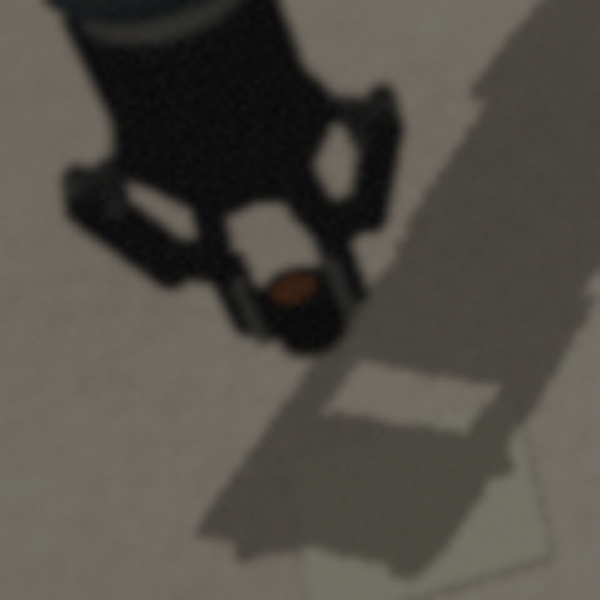

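The specimen hangs upright in the grip, copper up, at crop (293,288). Moving over the case.

Call:
arm_command(
  increments="0.25 -0.016 0.545 0.01 0 0 0;0.25 -0.016 0.545 0.01 0 0 0;0.25 -0.016 0.545 0.01 0 0 0;0.25 -0.016 0.545 0.01 0 0 0;0.25 -0.016 0.545 0.01 0 0 0;0.25 -0.016 0.545 0.01 0 0 0;0.25 -0.016 0.545 0.01 0 0 0;0.25 -0.016 0.545 0.01 0 0 0;0.25 -0.016 0.545 0.01 0 0 0;0.25 -0.016 0.545 0.01 0 0 0;0.25 -0.016 0.545 0.01 0 0 0;0.25 -0.016 0.545 0.01 0 0 0;0.25 -0.016 0.545 0.01 0 0 0;0.25 -0.016 0.545 0.01 0 0 0;0.25 -0.016 0.545 0.01 0 0 0;0.25 -0.016 0.545 0.01 0 0 0;0.25 -0.016 0.545 0.01 0 0 0;0.25 -0.016 0.545 0.01 0 0 0",
)

```text
clock: 6.12
position: [0.5083, 0.1485, 0.1317]
tool_rot: [-3.141, -0.002, 3.084]
ft_force: [0.0, -0.0, -1.7]
finger_gap: 0.341
finger_force: 30.0
```

```bash
python3 - <<'E'
from m import *
c=r.calibration("scene");print(onz(c,(67.6,187.6),.151))
it=r.get_image("scene");s=r.sense();u,v=proj(c,s["position"]).astype(int);print(s["position"])
for p,a in blobs("s",it,(3,60,30),(20,255,255),(u-15,v-20,u+15,v+12)): print(p,a,onz(c,p,s["position"][2]+.0091))
# case: catches in scene and far/near seen
hsv=cv2.cvtColor(cv2.imread("pics/scene0.png"),cv2.COLOR_BGR2HSV); print(hsv[155,292],hsv[190,321])
for p,a in blobs("s",cv2.imread("pics/scene0.png"),(3,130,70),(14,255,255),(265,140,350,215)): print(p,a,onz(c,p,.0505))
cv2.imwrite("pics/s3.png",cv2.resize(it[v-50:v+70,u-60:u+60],None,fx=5,fy=5,interpolation=2))
E
```

```text
[ 0.46352288 -0.39348989  0.151     ]
[0.50847505 0.14859759 0.13195197]
[301.42857143 118.64285714] 14 [0.47108427 0.17564294 0.14105197]
[299.30434783 129.45652174] 46 [0.50726619 0.1478445  0.14105197]
[ 10 199  55] [ 12 213 102]
[291.85915493 151.35211268] 71 [0.47755229 0.1486109  0.0505    ]
[320.09356725 188.59064327] 171 [0.62974789 0.13805783 0.0505    ]
```

View pics/s3.png

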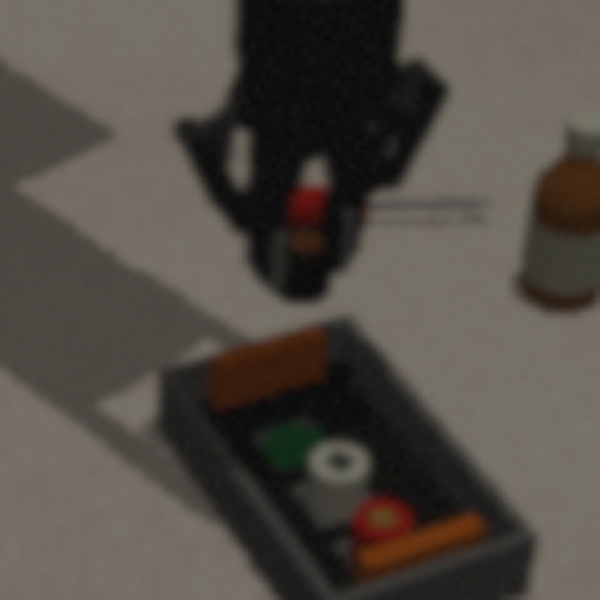

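Held specimen is right over the case, copper at crop (307,240); the green pad at crop (290,443) is free, neighbours at (340,462) and (385,520). Lowering.

Call:
arm_command(
  increments="0.25 0 0.001 0.03 0 0 0;0.25 0 0.001 0.055 0 0 0;0.25 0 0.001 0.07 0 0 0;0.25 0 0.001 0.08 0 0 0;0.25 0 0.001 0.085 0 0 0;0.25 0 0.001 0.09 0 0 0;0.25 0 0.001 0.094 0 0 0;0.25 0 0.001 0.098 0 0 0;0.25 0 0.001 0.101 0 0 0;0.25 0 0.001 0.103 0 0 0;0.25 0 0.001 0.104 0 0 0;0.25 0 0.001 0.105 0 0 0;0.25 0 0.001 0.105 0 0 0",
)

```text
clock: 7.25
position: [0.5089, 0.1512, 0.0274]
tool_rot: [3.142, 0.0, 3.086]
ft_force: [-0.7, -0.4, -0.1]
finger_gap: 0.338
finger_force: 30.0
```

Call:
arm_command(
  increments="0.25 0 -0.001 0.001 0 0 0;0.25 0 -0.001 0.002 0 0 0;0.25 0 -0.001 0.0025 0 0 0;0.25 0 -0.001 0.003 0 0 0;0.25 0 -0.001 0.003 0 0 0",
)

```text
clock: 7.67
position: [0.5088, 0.1501, 0.0249]
tool_rot: [-3.142, 0.0, 3.085]
ft_force: [-3.2, -1.9, 6.1]
finger_gap: 0.337
finger_force: 30.7
```

Call:
arm_command(
  increments="0.4 0 -0.001 0.002 0 0 0;0.5 0 -0.001 0.002 0 0 0;0.55 0 -0.001 0.002 0 0 0;0.55 0 -0.001 0.002 0 0 0;0.55 0 -0.001 0.002 0 0 0;0.55 0 -0.001 -0.01 0 0 0;0.55 0 -0.001 -0.03 0 0 0;0.55 0 -0.001 -0.06 0 0 0;0.55 0 -0.001 -0.1 0 0 0;0.55 0 -0.001 -0.13 0 0 0;0.9 0 -0.001 -0.13 0 0 0;0.9 0 -0.001 -0.13 0 0 0",
)

```text
clock: 8.67
position: [0.51, 0.1495, 0.1571]
tool_rot: [3.14, 0.005, 3.086]
ft_force: [-0.7, 0.1, 0.2]
finger_gap: 0.817
finger_force: 0.0
```

```bash
python3 inc.py .5853 -.1424 .12 177.1
```

```text
[-0.0913 -0.2873  0.037   0.09    0.28   -0.31  ]
```

Call:
arm_command(
  increments="0.9 -0.091 -0.287 0.037 0 0 0;0.9 -0.091 -0.287 0.037 0 0 0;0.9 -0.091 -0.287 0.037 0 0 0;0.9 -0.091 -0.287 0.037 0 0 0;0.9 -0.091 -0.287 0.037 0 0 0;0.9 -0.091 -0.287 0.037 0 0 0;0.9 -0.091 -0.287 0.037 0 0 0;0.9 -0.091 -0.287 0.037 0 0 0;0.9 -0.091 -0.287 0.037 0 0 0;0.9 -0.091 -0.287 0.037 0 0 0;0.9 -0.091 -0.287 0.037 0 0 0",
)

```text
clock: 9.58
position: [0.5824, -0.1413, 0.1166]
tool_rot: [3.141, -0.002, 3.086]
ft_force: [-0.6, -0.4, 0.3]
finger_gap: 0.895
finger_force: 0.0
```

```bash
python3 - <<'E'
from m import *
it=r.get_image("top");sc=r.get_image("scene");c=r.calibration("top");cs=r.calibration("scene");s=r.sense();print(s["position"])
for p,a in blobs("t",it,(3,60,40),(20,255,255),(165,150,228,242)): print(p,a,onz(c,p,.034)[:2],onz(c,p,.0505)[:2])
for p,a in blobs("t",sc,(16,100,90),(38,255,255),(160,185,260,275)): print("y",p,a,onz(cs,p,.020)[:2])
a=cv2.resize(it[145:245,155:235],None,fx=5,fy=5,interpolation=2);b=cv2.resize(sc[135:235,265:355],(450,500),interpolation=2)
cv2.imwrite("pics/s4.png",np.hstack([a[:,:400],b[:,:400]]))
E
python3 inc.py .5853 -.1424 .045 177.1
```

```text
[ 0.58291247 -0.14091685  0.11715936]
[197.34502924 166.4619883 ] 171 [0.63470683 0.14398674] [0.63202652 0.14160363]
[196.84375 179.40625] 32 [0.59974283 0.1442479 ] [0.5976302  0.14186055]
[194.1509434  213.49056604] 53 [0.50871011 0.14880481] [0.50807549 0.14634347]
[191.95945946 226.20945946] 148 [0.47499414 0.15372574] [0.47490694 0.15118451]
y [194.51282051 203.07692308] 39 [ 0.50594481 -0.13859245]
y [217.37037037 250.94444444] 54 [ 0.66544786 -0.14682161]
[-0.0025 -0.0014  0.0722  0.02   -0.06   -0.22  ]
```

View pics/s4.png

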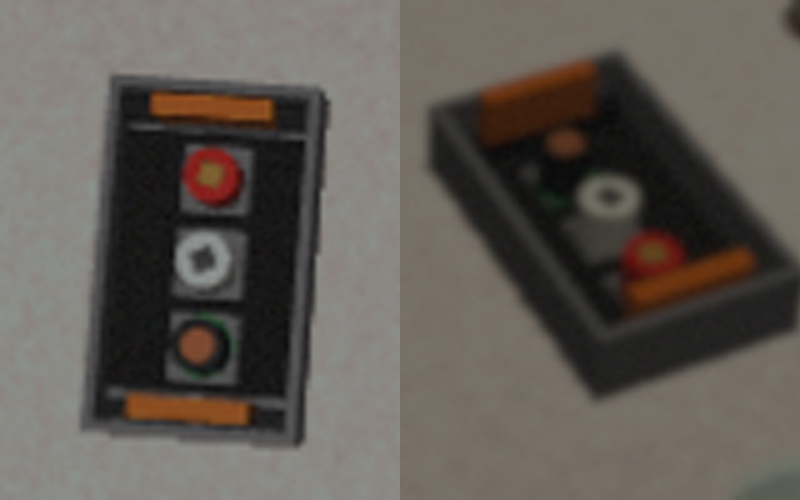

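The specimen sits copper up in the near pocket, at about (0.509, 0.149); neighbours look untouched. Now the lid handle.

Call:
arm_command(
  increments="0.9 -0.0025 -0.0015 0.03 0 0 0;0.9 -0.0025 -0.0015 0.055 0 0 0;0.9 -0.0025 -0.0015 0.07 0 0 0;0.9 -0.0025 -0.0015 0.078 0 0 0;0.9 -0.0025 -0.0015 0.083 0 0 0;0.9 -0.0025 -0.0015 0.083 0 0 0;0.9 -0.0025 -0.0015 0.083 0 0 0;0.15 -0.0025 -0.0015 0.083 0 0 0;0.15 -0.0025 -0.0015 0.083 0 0 0;0.15 -0.0025 -0.0015 0.083 0 0 0;0.15 -0.0025 -0.0015 0.083 0 0 0;0.15 -0.0025 -0.0015 0.083 0 0 0;0.15 -0.0025 -0.0015 0.083 0 0 0;0.15 -0.0025 -0.0015 0.083 0 0 0;0.15 -0.0025 -0.0015 0.083 0 0 0;0.15 -0.0025 -0.0015 0.083 0 0 0;0.15 -0.0025 -0.0015 0.083 0 0 0",
  squeeze=70,
)

```text
clock: 11.1
position: [0.5863, -0.1442, 0.0351]
tool_rot: [-3.142, 0.001, 3.085]
ft_force: [0.0, 0.5, 5.7]
finger_gap: 0.242
finger_force: 69.6
```

```bash
python3 - <<'E'
from m import *
c=r.calibration("top");P=np.array([onz(c,p,.042)[:2] for p in((177,160),(219,163.2),(213.8,233),(171.4,231))])
print(P.round(4),P.mean(0),np.linalg.norm(np.roll(P,-1,0)-P,axis=1))
E
```

```text
[[0.6501 0.198 ]
 [0.643  0.0854]
 [0.4583 0.0947]
 [0.4614 0.2065]] [0.55318616 0.14613127] [0.11277728 0.18498792 0.1118233  0.18895836]
```

Call:
arm_command(
  increments="0.15 0 0 -0.01 0 0 0;0.15 0 0 -0.03 0 0 0;0.15 0 0 -0.06 0 0 0;0.15 0 0 -0.09 0 0 0;0.15 0 0 -0.11 0 0 0;0.15 0 0 -0.12 0 0 0;0.15 0 0 -0.12 0 0 0",
)

```text
clock: 11.68
position: [0.5871, -0.1446, 0.157]
tool_rot: [-3.141, 0.004, 3.085]
ft_force: [0.6, 0.2, -2.2]
finger_gap: 0.245
finger_force: 68.8
```

```bash
python3 inc.py .5545 .1468 .15 176.8
```

```text
[ 0.049   0.2891  0.0065 -0.05    0.25   -0.02  ]
```

Call:
arm_command(
  increments="0.15 0.004 0.02 0 0 0 0;0.15 0.01 0.05 0 0 0 0;0.15 0.015 0.085 0 0 0 0;0.15 0.02 0.12 0 0 0 0;0.15 0.026 0.155 0 0 0 0;0.15 0.032 0.19 0 0 0 0;0.15 0.037 0.22 0 0 0 0;0.15 0.042 0.25 0 0 0 0;0.15 0.046 0.27 0 0 0 0;0.15 0.048 0.283 0 0 0 0;0.15 0.049 0.289 0.003 0 0 0;0.15 0.049 0.289 0.006 0 0 0;0.15 0.049 0.289 0.006 0 0 0;0.15 0.049 0.289 0.006 0 0 0",
)

```text
clock: 12.85
position: [0.5529, 0.1459, 0.1476]
tool_rot: [-3.141, -0.001, 3.085]
ft_force: [0.5, -0.3, -2.1]
finger_gap: 0.246
finger_force: 69.0
```

```bash
python3 - <<'E'
from m import *
it=r.get_image("top");sc=r.get_image("scene");c=r.calibration("top");cs=r.calibration("scene");s=r.sense();print(s["position"],s["tool_rot"])
z=s["position"][2]-.0351+.020
for p,a in blobs("t",it,(16,100,60),(38,255,255),(140,120,250,270)): print("t",p,a,onz(c,p,z)[:2])
for p,a in blobs("t",sc,(16,100,60),(38,255,255),(230,80,400,230)): print("s",p,a,onz(cs,p,z)[:2])
cv2.imwrite("pics/s5.png",cv2.resize(sc[60:240,220:410],None,fx=3,fy=3))
E
python3 inc.py .5545 .1468 .085 176.8
```

```text
[0.55331653 0.1459164  0.14813242] [-3.14131550e+00 -3.20821551e-04  3.08398556e+00]
s [324.80952381 163.        ] 42 [0.63304226 0.13998515]
[-0.0012  0.001   0.0631 -0.02   -0.02   -0.1   ]
```

View pics/s5.png

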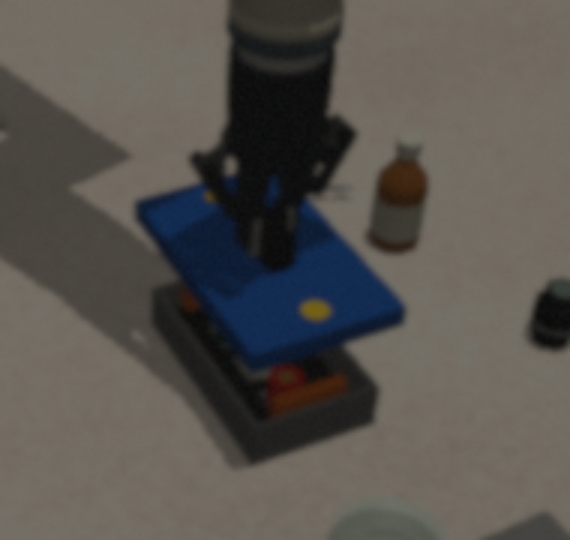

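Lid held level above the case, far disc at crop (315,310), about 1–2 mm off in y. I'll correct and lower slowly.

Call:
arm_command(
  increments="0.15 -0.001 0.0015 0.02 0 0 0;0.15 -0.001 0.0015 0.04 0 0 0;0.15 -0.001 0.0015 0.053 0 0 0;0.15 -0.001 0.0015 0.06 0 0 0;0.15 -0.001 0.0015 0.064 0 0 0;0.15 -0.001 0.0015 0.066 0 0 0;0.15 -0.001 0.0015 0.068 0 0 0;0.15 -0.001 0.0015 0.068 0 0 0",
)

```text
clock: 13.62
position: [0.5546, 0.1486, 0.0806]
tool_rot: [3.141, 0.001, 3.085]
ft_force: [0.1, -0.6, -1.5]
finger_gap: 0.244
finger_force: 69.1
```

Call:
arm_command(
  increments="0.15 0 0 0.0015 0 0 0;0.15 0 0 0.003 0 0 0;0.15 0 0 0.0045 0 0 0;0.15 0 0 0.006 0 0 0;0.15 0 0 0.007 0 0 0;0.15 0 0 0.007 0 0 0",
)

```text
clock: 14.12
position: [0.5541, 0.1485, 0.0731]
tool_rot: [-3.141, -0.0, 3.086]
ft_force: [-0.4, 0.6, -2.6]
finger_gap: 0.245
finger_force: 69.1
```

Call:
arm_command(
  increments="0.15 0 0 0.001 0 0 0;0.15 0 0 0.002 0 0 0;0.15 0 0 0.003 0 0 0;0.15 0 0 0.004 0 0 0;0.15 0 0 0.005 0 0 0",
)

```text
clock: 14.53
position: [0.5545, 0.1486, 0.0695]
tool_rot: [3.141, 0.0, 3.086]
ft_force: [-4.4, -0.9, 12.3]
finger_gap: 0.246
finger_force: 70.9
```

Call:
arm_command(
  increments="0.15 0 0 0.001 0 0 0;0.15 0 0 0.002 0 0 0;0.15 0 0 0.003 0 0 0;0.15 0 0 0.004 0 0 0;0.15 0 0 0.004 0 0 0",
)

```text
clock: 14.95
position: [0.5544, 0.1486, 0.0655]
tool_rot: [3.141, 0.0, 3.086]
ft_force: [-4.4, -1.0, 9.9]
finger_gap: 0.244
finger_force: 70.8
```

Call:
arm_command(
  increments="0.15 0 0 0.001 0 0 0;0.15 0 0 0.002 0 0 0;0.15 0 0 0.0025 0 0 0;0.15 0 0 0.003 0 0 0;0.15 0 0 0.003 0 0 0",
)

```text
clock: 15.37
position: [0.5544, 0.1486, 0.0631]
tool_rot: [3.141, 0.0, 3.086]
ft_force: [-7.0, -0.8, 16.8]
finger_gap: 0.24
finger_force: 71.8
```

Call:
arm_command(
  increments="0.3 0 0 0 0 0 0;0.5 0 0 0 0 0 0;0.6 0 0 0 0 0 0;0.6 0 0 0 0 0 0;0.6 0 0 0 0 0 0;0.6 0 0 -0.02 0 0 0;0.6 0 0 -0.05 0 0 0;0.6 0 0 -0.07 0 0 0;0 0 0 -0.08 0 0 0;0 -0.08 0 -0.08 0 0 0;0 -0.08 0 -0.08 0 0 0;0 -0.08 0 -0.08 0 0 0;0 -0.08 0 -0.08 0 0 0;0 -0.08 0 -0.08 0 0 0;0 -0.08 0 -0.08 0 0 0;0 -0.08 0 -0.08 0 0 0",
)

```text
clock: 16.7
position: [0.6328, 0.1441, 0.1408]
tool_rot: [-3.141, -0.002, 3.086]
ft_force: [-0.3, -0.3, -0.2]
finger_gap: -0.002
finger_force: 0.0
```

```bash
cat > lid.py <<'E'
from m import *
it=r.get_image("top");sc=r.get_image("scene");c=r.calibration("top");cs=r.calibration("scene")
B=lambda im,b:[p for p,a in blobs("",im,(16,100,60),(38,255,255),b)]
t=B(it,(150,140,240,250));q=B(sc,(250,120,360,220))
for p in t: print("t",p.round(1),onz(c,p,.048)[:2].round(4))
for p in q: print("s",p.round(1),onz(cs,p,.048)[:2].round(4))
for p in t:
  for k in q:
    X,e=tri(c,p,cs,k)
    if e<.01: print(X.round(4),e.round(4))
E
python3 lid.py
```

```text
s [291.9 151.1] [0.4741 0.1507]
s [322.7 189.6] [0.6335 0.1432]
```

Call:
arm_command(
  increments="0 -0.001 -0.001 0.035 0 0 0;0 -0.001 -0.001 0.06 0 0 0;0 -0.001 -0.001 0.07 0 0 0;0 -0.001 -0.001 0.075 0 0 0;0 -0.001 -0.001 0.078 0 0 0;0 -0.001 -0.001 0.079 0 0 0;0 -0.001 -0.001 0.08 0 0 0;0 -0.001 -0.001 0.08 0 0 0",
)

```text
clock: 17.47
position: [0.6358, 0.1432, 0.0624]
tool_rot: [3.141, 0.002, 3.086]
ft_force: [0.3, -0.3, -0.1]
finger_gap: 0.001
finger_force: 0.0
```

Call:
arm_command(
  increments="0 0 0 0.0005 0 0 0;0 0 0 0.001 0 0 0;0 0 0 0.0015 0 0 0;0 0 0 0.0015 0 0 0",
)

```text
clock: 17.8
position: [0.6351, 0.143, 0.06]
tool_rot: [3.142, 0.0, 3.086]
ft_force: [0.4, -0.4, 0.0]
finger_gap: -0.002
finger_force: 0.0
```

Call:
arm_command(
  increments="0 0 0 0.0005 0 0 0;0 0 0 0.001 0 0 0;0 0 0 0.0015 0 0 0;0 0 0 0.002 0 0 0;0 0 0 0.002 0 0 0",
)

```text
clock: 18.22
position: [0.6351, 0.143, 0.0591]
tool_rot: [3.142, 0.0, 3.085]
ft_force: [-3.9, -1.5, 11.9]
finger_gap: 0.002
finger_force: 5.5
```

Call:
arm_command(
  increments="0 0 0 0.001 0 0 0;0 0 0 0.0015 0 0 0;0 0 0 0.0015 0 0 0",
)

```text
clock: 18.47
position: [0.6352, 0.143, 0.059]
tool_rot: [3.142, 0.0, 3.086]
ft_force: [-8.5, -1.6, 23.0]
finger_gap: 0.002
finger_force: 11.4
```

Call:
arm_command(
  increments="0 0 0 -0.03 0 0 0;0 0 0 -0.07 0 0 0;0 0.03 0 -0.08 0 0 0;0 0.07 0 -0.08 0 0 0;0 0.11 0 -0.08 0 0 0;0 0.15 0 -0.08 0 0 0;0 0.16 -0.001 -0.08 0 0 0;0 0.16 -0.001 -0.08 0 0 0;0 0.16 -0.001 -0.05 0 0 0;0 0.16 -0.001 -0.02 0 0 0;0 0.16 -0.001 -0.01 0 0 0;0 0.16 -0.001 -0.006 0 0 0;0 0.16 -0.001 -0.003 0 0 0;0 0.16 -0.001 -0.002 0 0 0;0 0.16 -0.001 -0.001 0 0 0;0 0.16 -0.001 -0.001 0 0 0",
)

```text
clock: 19.8
position: [0.476, 0.151, 0.059]
tool_rot: [3.141, 0.001, 3.085]
ft_force: [-3.7, -1.5, 8.5]
finger_gap: -0.004
finger_force: 4.7
```

Call:
arm_command(
  increments="0 0 0 0.0005 0 0 0;0 0 0 0.001 0 0 0;0 0 0 0.0015 0 0 0;0 0 0 0.0015 0 0 0",
)

```text
clock: 20.13
position: [0.476, 0.151, 0.0589]
tool_rot: [3.141, 0.001, 3.085]
ft_force: [-8.2, -3.0, 27.9]
finger_gap: 0.001
finger_force: 14.3
```

Both ends resist 23 to 28 N at the home height. I'll retreat and check.

Call:
arm_command(
  increments="0 0 0 -0.03 0 0 0;0 0 0 -0.07 0 0 0;0 0 0 -0.11 0 0 0;0 0 0 -0.15 0 0 0;0 0 -0.04 -0.18 0 0 0;0 0 -0.08 -0.18 0 0 0;0 0 -0.12 -0.18 0 0 0;0 0 -0.16 -0.18 0 0 0;0 0 -0.2 -0.18 0 0 0;0 0 -0.24 -0.18 0 0 0;0 0 -0.28 -0.18 0 0 0;0 0 -0.28 -0.18 0 0 0;0 0 -0.28 -0.18 0 0 0",
)

```text
clock: 21.22
position: [0.46, -0.1309, 0.2372]
tool_rot: [-3.141, 0.002, 3.081]
ft_force: [-0.5, -0.4, 0.4]
finger_gap: -0.001
finger_force: 0.0
```

```bash
python3 lid.py; python3 - <<'E'
from h import *
a=r.get_image("scene");b=r.get_image("top");print(r.sense()["position"])
cv2.imwrite("pics/s6.png",np.hstack([cv2.resize(a[100:250,220:350],(400,461)),cv2.resize(b[110:260,130:260],(400,461))]))
E
```

```text
t [196.8 166.2] [0.6331 0.1435]
t [191.9 226.7] [0.4736 0.1518]
s [292. 151.] [0.4739 0.1513]
s [322.5 189.6] [0.6332 0.1428]
[0.633  0.1433 0.0476] 0.0006
[0.4735 0.1517 0.0476] 0.0003
[ 0.45981804 -0.12757715  0.23627701]
```

View pics/s6.png

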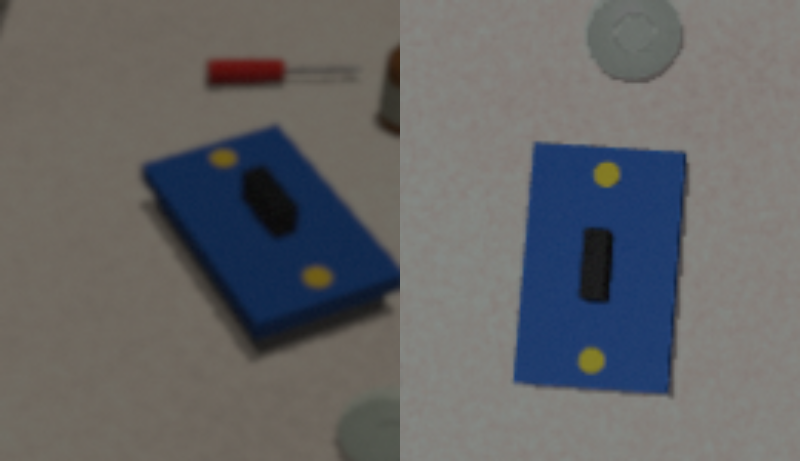

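The lid lies level on the case. Both discs triangulate to 47.6 mm, against 48 mm when fully home. Handing in.

```bash
python3 -c "
from plant import r
print(r.finish_job())"
```

```text
the job is handed in; nothing more can be done
None
```

The specimen is in the green-pad pocket, copper face up and released; the blue lid is fully home at both ends (disc tops measured at 47.6 mm, 48 mm expected), and the job was handed in at about 21 s.

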